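# Bring the dice tray to its stand with the tin balanced in the middle

### The arm

A 6-joint arm with a two-finger parallel gripper is mounted at the origin on the work surface. World frame = base frame: x ahead of the robot, y to its left, z up, the work surface at z = 0. Lengths are in m, angles in rad, forces in N, time in s.
With the tool pointing down it reaches from about 0.275 to 0.825 m from the base axis. Payload 5.2 kg.
Tool frame: the origin (TCP) lies between the finger pads; the fingertips stand 22 mm ahead of it and the grasp point (between the pads) lies 3 mm ahead of it; z points along the fingers, y is the line along which they close (so a half turn about z gives the same grasp; the last joint's range is limited). The gripper opens to 93 mm and grips with 3 to 60 N. Pads are 15 mm wide; open, the fingers measure 128 mm over their backs; the gripper's body (75 mm by 188 mm) begins 65 mm behind the grasp point.
Start: joints at [-1.537, 0.259, 1.535, -0, 1.348, -0.203], TCP at [0.129, -0.535, 0.241] pointing down, gripper open.
Joint ranges: [-3.14, 3.14], [-0.91, 2.08], [0.19, 2.58], [-1.22, 4.36], [0.22, 2.71], [-3.12, 3.12]. Speed limits (rad/s): [2.57, 2.57, 3.14, 3.14, 3.14, 3.14].

### API

Orientations are given as a rotation vector (axis times angle).
In Python, from bench import robot gives the robot as it stands.
- The arm moves only by the tool servo_tool, never from a script. Its argument "increments" is a list of rows, each a list of 6 numbers: the shift along the tool's x, y, z normalised to -1 to 1, where 1 is 0.12 m, then the turn, a rotation vector about the tool's x, y, z normalised to -1 to 1, where 1 is 360 degrees. In form: [[x, y, z, rx, ry, rz], ...]. A call has 1 to 20 rows; each row is the pose to reach, as a shift and turn from the pose commanded when the call began, along the tool's axes at that moment, turning the shorter way round; what a row does not reach only later rows make up. A row lasts 1/10 s, in which the tool goes at most 50 mm and 8.59 degrees, less where a joint would pass 70% of its speed; a pose out of reach is approached as far as the arm can. A call with a number of a shift or a turn outside -1 to 1 is refused whole. A call with a gripper value outside its range is refused whole. "jaw" is the opening, from -1 (shut) to 1 (fully open), set as the call begins (left out, the last holds). The fingers move at their own pace and stop on an object; "newtons" is the grip in N (left out, the last holds). Time passes only in rows, so rows that repeat a pose let the fingers close. It gives the time, the measured TCP pose, the force, the opening and the grip force at its end, in the units of the state.
- robot.read_state(): the state, without advancing time (a new reading comes with each control period).
- robot.read_camera(name): name is "side" or "top" or "wrist"; returns the picture (480x640x3 uint8, red, green, blue); there is no depth.
- robot.camera_model(name): a dict with "fov_y" (degrees; the focal length in pixels is half the picture's height over the tangent of half this angle, whatever the lens; pixels are square), "cx", "cy" (the principal point, pixels), "rvec" (rotation vector, rad) and "tvec" (3), from world to camera coordinates, as OpenCV has them. Camera axes: x right, y down, z forward; pixel columns grow to the right and rows downward; lengths in m; the calibration is good to about 2 mm. A picture is of the moment at which its call begins: read the wrist's pose just before it. camera_model takes no time and is no camera call; for the wrist camera it gives the pose at the moment of the call.
- robot.close_job(): hands the job in; it is judged then, once.
The state is a dict: "time": time; "q": joint angles; "qvel": joint speeds; "joint_torque": joint torques, N m; "ee_pos": TCP position; "orientation": TCP orientation; "wrist_force": force on the tool from outside, world axes, zero at the start; "moment": the same for the moment, N m; "gripper_width": opening from 0.0 (shut) to 1.0 (fully open); "finger_force": force on a finger pad.
Only numpy, scipy, OpenCV 4.12 (cv2) and the standard library are available. Lean on these libraries where they do the work, as an engineer would, in place of code of your own. Each camera call takes 0.05 s, during which the arm holds its last target. There are 200 camera calls.

### The job

The dice tin rides in a free-running cradle on the frosted tray: take the tray by its grip bar, carry it to above the felt-topped stand, and by tilting it gently bring the tin to the middle, between the green lines, and keep it there for 5 seconds while the tray is still held clear above the stand. Then set the tray down gently and squarely on the stand, centred and with the tin still in the middle, so that it sits balanced, and let go. Do not touch the tin and never let it run into an end of the tray, since a knock springs its lid; leave the queen, the timer and the card box alone.

Things in the scene. Friction and masses are not known exactly. Their poses are not given: they have to be found in the camera images.
- tray: Frosted pale-blue acrylic trough, 104 mm wide (its x), 312 mm long (its y), nominally 450 g, loose, flat on the shelf at the start. Origin: centre of its underside, z up. Floor 6 mm thick. End stops: inner faces at y = -150 and +150 mm, 42 mm high. Side rails: inner faces at x = -47 and +47 mm, 24 to 38 mm above the underside, open below.
- tray_mid (a point): Middle of the tray's floor, 6 mm above its underside, axes as the tray. Green lines cross floor and rails at y = -20 and +20 mm; the tin is in the middle when its centre is between them. A bridge spans the tray here; cradle and tin run freely under it.
- tray_grip (a point): Centre of the tray's flat grip bar, 111 mm above the underside, axes as the tray. The bar is 16 mm thick along y and 104 mm long along x, from 85 to 137 mm above the underside, on legs at both rails. Grip it across its thickness (fingers closing along the tray's y), with about 40 N.
- tin: Stainless steel round dice tin with an orange strap, 50 mm diameter, 90 mm long, nominally 250 g, lying across the tray in the cradle, red press button in one end; it rides with the cradle. Origin: its centre, 44 mm above the tray's underside, axes as the tray (x along the tin). Its top is 69 mm above the underside.
- cradle (a joint): Position in m of the black wheeled cradle (50 g) with the tin along the tray's y: 0 in the middle, + towards the tray's +y end, buffers at -0.12 and +0.12. At the start it rests at 0.04 to 0.07. It coasts on ball bearings, resistance about 0.0025 of its weight: on a tilted tray it gains 9.81 x sin(tilt) m/s2 downhill; when the tray accelerates along its y it lags by that acceleration.
- stand: Fixed wooden stand with a dark green felt top, 120 mm (its x) by 100 mm (its y), 40 mm high (foot 130 by 110 mm). Origin: centre of its underside on the shelf. The tray belongs on it with the tray's centre over the stand's centre and the tray's long y side along the stand's y (either way round).
- stand_top (a point): Centre of the stand's felt top, 40 mm above the shelf.
- queen: Walnut chess queen, 38 mm diameter, 96 mm high, standing; origin at its foot's centre. Leave alone.
- timer: Yellow plastic timer with a dial on top, 60 x 70 x 44 mm; origin at the centre of its underside. Leave alone.
- cardbox: Red card box, 75 x 105 x 34 mm; origin at the centre of its underside. Leave alone.
There are look-alikes about, which are no part of the job. Leave any orange or pink look-alike of the stand alone.

How it is judged:
On the way, in this order (a step that is already met when the one before it is completed fails the run):
1. the tray is lifted off the shelf (height (world z) of tray above 0.03 m), for 0.2 s.
2. the tray is held clear above the stand (underside at least 15 mm over its top, centres within 60 mm) with the tin's centre within 20 mm of the tray's middle (height (world z) of tray above 0.055 m and horizontal distance between tray and stand below 0.06 m and contact force between tray and stand below 0.1 N and value of joint cradle between -0.02 and 0.02 m), for 4 s.
At the end, for the whole second after the job is handed in: The tray lies level (within 0.05 rad) on the stand, centred within 30 mm and aligned within 0.15 rad, released and at rest, with the tin at rest within 25 mm of the middle (horizontal distance between tray and stand below 0.03 m and angle between the y axis of tray and the y axis of stand, either way round below 0.15 rad and height (world z) of tray between 0.036 and 0.044 m and angle between tray's own z axis and vertical below 0.05 rad and value of joint cradle between -0.025 and 0.025 m and velocity of joint cradle between -0.02 and 0.02 m/s and linear speed of tray below 0.02 m/s); the robot touches nothing.
It fails at once if the cradle with the tin runs into an end buffer of the tray (more than 117 mm from the middle) (value of joint cradle above 0.117 m or value of joint cradle below -0.117 m).
It fails at once if the robot touches the tin (contact force between any of the fingers, the arm and tin above 0.3 N).
It fails at once if the tray is slammed or pressed on the stand with over 40 N (contact force between tray and stand above 40 N).
It fails at once if the queen, the timer or the card box is moved more than 30 mm, or the queen is tipped (distance of any of queen, timer, cardbox from where it was at the start of the episode above 0.03 m or angle between queen's own z axis and vertical above 0.4 rad).
It also fails if it takes over 66 s, if anything falls off the work surface, if the arm or the gripper's body presses on something with over 40 N, if the wrist force passes 120 N, or if a joint passes its speed limit or range.

## Working session

There is one attempt and no reset: what is moved stays moved. The work goes in short steps, Python scripts to look and compute and a tool call to move; the robot and the scene stay as the last step left them, time stands still between calls to the robot, and variables do not carry over. Pictures are saved under pics/ and viewed, at most 10 in all, crops included, and the job is handed in when it is done.

Besides the shell and the picture viewer there is one more tool, called after "Call:" by a JSON object that holds its "method" and its "body", one argument or row to a line. servo_tool: Moves the arm, as the interface text tells. Scaled input: -1 to 1 covers 0.12 m each way for a shift and 360 degrees each way for a turn. Its arguments: {"type":"object","properties":{"increments":{"type":"array"},"jaw":{"type":"number"},"newtons":{"type":"number"}},"required":["increments"]}

```bash
mkdir -p pics; ls
cat > h.py <<'E'
import numpy as np, cv2
from bench import robot
from scipy.spatial.transform import Rotation as R
def cam(n):
    m=robot.camera_model(n); f=240/np.tan(np.radians(m['fov_y'])/2)
    K=np.array([[f,0,m['cx']],[0,f,m['cy']],[0,0,1]]); Rm=R.from_rotvec(m['rvec']).as_matrix(); t=np.array(m['tvec'])
    return K,Rm,t,m
def ray(c,uv):
    K,Rm,t=c[:3]; d=Rm.T@np.linalg.inv(K)@np.array([uv[0],uv[1],1.]); return -Rm.T@t,d
def onz(c,uv,z):
    o,d=ray(c,uv); return o+d*(z-o[2])/d[2]
def tri(c1,p1,c2,p2):
    o1,d1=ray(c1,p1);o2,d2=ray(c2,p2)
    s=np.linalg.lstsq(np.c_[d1,-d2],o2-o1,rcond=None)[0]
    a=o1+s[0]*d1;b=o2+s[1]*d2; return (a+b)/2,np.linalg.norm(a-b)
def proj(c,P):
    K,Rm,t=c[:3]; p=K@(Rm@np.array(P)+t); return p[:2]/p[2]
def snap(n,f):
    c=cam(n); im=robot.read_camera(n); cv2.imwrite('pics/'+f,im[:,:,::-1]); return c,im
E
python3 - <<'E'
from h import *
for n in('top','side'):
    c,im=snap(n,n+'0.png'); print(n,c[3])
s=robot.read_state(); print(s)
E
```

```text
pics
top {'fov_y': 55.42712815312286, 'cx': 318.21728561572684, 'cy': 236.10054271149102, 'rvec': array([ 2.18173559, -2.19076914,  0.11346138]), 'tvec': array([-0.10318442,  0.52468358,  1.18821021])}
side {'fov_y': 50.956638969293245, 'cx': 312.1844947152597, 'cy': 237.32610115521607, 'rvec': array([ 0.78592697, -2.3980355 ,  1.30128546]), 'tvec': array([0.36773101, 0.29759852, 0.78398332])}
{'time': 0.1, 'q': array([-1.53678187e+00,  2.59258961e-01,  1.53596161e+00, -4.56134977e-06,
        1.34802842e+00, -2.02823190e-01]), 'qvel': array([ 1.78900283e-04, -1.13541971e-03, -2.04122479e-03, -9.50524960e-05,
       -9.27802154e-04, -1.27652966e-03]), 'joint_torque': array([ 3.01557782e-03, -4.38209224e+01, -2.84640348e+01,  7.22029503e-02,
        3.63019633e-02, -6.15961426e-05]), 'ee_pos': array([ 0.1290392 , -0.53417278,  0.23991166]), 'orientation': array([-3.11795163e+00, -3.70961374e-01, -2.12266797e-04]), 'wrist_force': array([-0.32687873,  1.01871263,  0.21724099]), 'moment': array([-0.0267506 ,  0.02496319,  0.01352901]), 'finger_force': 0.0, 'gripper_width': 0.9978198770164545}
```

View pics/top0.png

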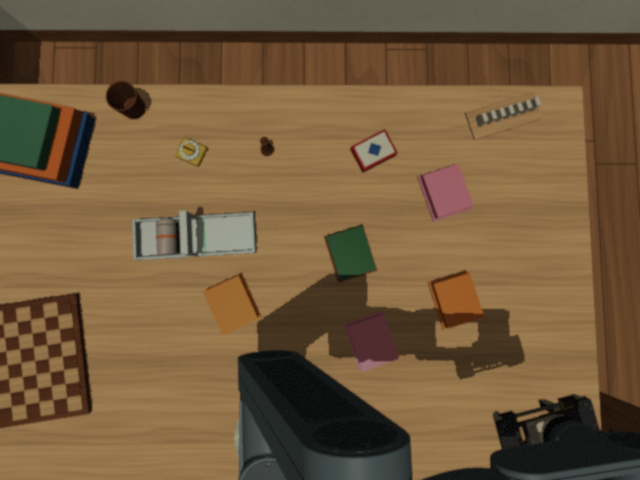

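View pics/side0.png

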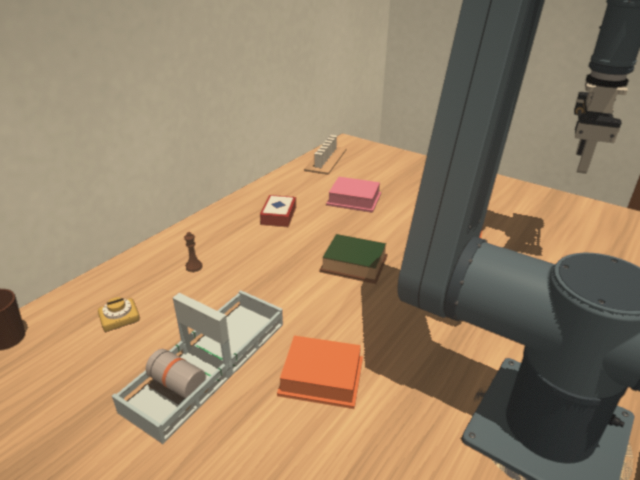

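The top view shows the tray at about (195,235) with its bar at (188,232) and the tin at (166,237). The green stand is at (351,252). The side view shows the bar at (202,320) and the felt at (355,250). I'll measure the stand and enlarge the tray.

Run:
```python
from h import *
ct,cs=cam('top'),cam('side')
T=cv2.imread('pics/top0.png');S=cv2.imread('pics/side0.png')
def green(im,box):
    h=cv2.cvtColor(im,cv2.COLOR_BGR2HSV); m=cv2.inRange(h,(45,90,20),(90,255,200)); k=np.zeros_like(m);x0,x1,y0,y1=box;k[y0:y1,x0:x1]=m[y0:y1,x0:x1]
    c=max(cv2.findContours(k,0,2)[0],key=cv2.contourArea); return c
c1=green(T,(300,400,200,300)); r=cv2.minAreaRect(c1); print('top',r)
c2=green(S,(310,400,220,300));
ap=cv2.approxPolyDP(cv2.convexHull(c2),5,True)[:,0]; print('side quad',ap.tolist())
w=np.array([onz(ct,p,.04)for p in cv2.boxPoints(r)]); print(w, np.linalg.norm(np.diff(w,axis=0),axis=1), w.mean(0))
e=w[1]-w[0];e2=w[2]-w[1]; print([np.degrees(np.arctan2(v[1],v[0])) for v in(e,e2)])
# side quad onto z=.04, and triangulate matched corners
for p in ap:
    q=onz(cs,p,.04); i=np.argmin(np.linalg.norm(w-q,axis=1)); print(q, tri(ct,cv2.boxPoints(r)[i],cs,p))
a=cv2.resize(T[200:270,125:265],None,fx=5,fy=5,interpolation=cv2.INTER_CUBIC)  #700x350
b=cv2.resize(S[285:440,110:290],None,fx=4,fy=4,interpolation=cv2.INTER_CUBIC)  #720x620
cv2.imwrite('pics/a.png',a);cv2.imwrite('pics/b.png',b[:600])
```

```text
top ((350.8494873046875, 252.7197265625), (46.045127868652344, 36.97752380371094), 73.0724868774414)
side quad [[332, 256], [342, 238], [383, 244], [368, 265]]
[[ 0.52281651 -0.12661255  0.04      ]
 [ 0.55087372 -0.21971343  0.04      ]
 [ 0.43536402 -0.253195    0.04      ]
 [ 0.40791442 -0.16069656  0.04      ]] [0.09723673 0.12026431 0.09648545] [ 0.47924217 -0.19005438  0.04      ]
[np.float64(-73.22910775358766), np.float64(-163.83527617686983)]
[ 0.50498377 -0.13895836  0.04      ] (array([ 0.51344245, -0.13219738,  0.04151071]), np.float64(0.021626690631950843))
[ 0.52740189 -0.21250424  0.04      ] (array([ 0.54527651, -0.22538917,  0.02710797]), np.float64(0.016325376078149774))
[ 0.43809313 -0.2465928   0.04      ] (array([ 0.43783569, -0.25224136,  0.03699408]), np.float64(0.005590309228230994))
[ 0.42365934 -0.15678296  0.04      ] (array([ 0.4146476 , -0.15648665,  0.04382325]), np.float64(0.015538793102344874))
```

View pics/a.png

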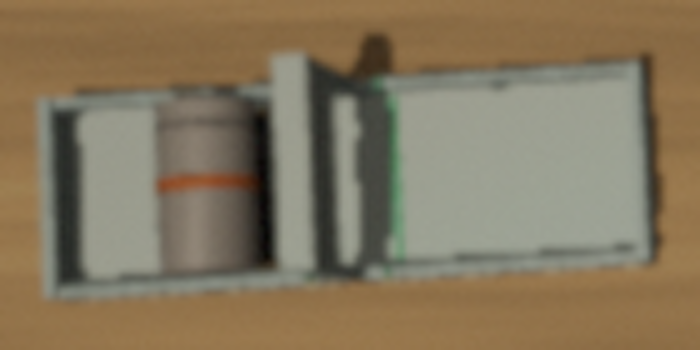

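View pics/b.png

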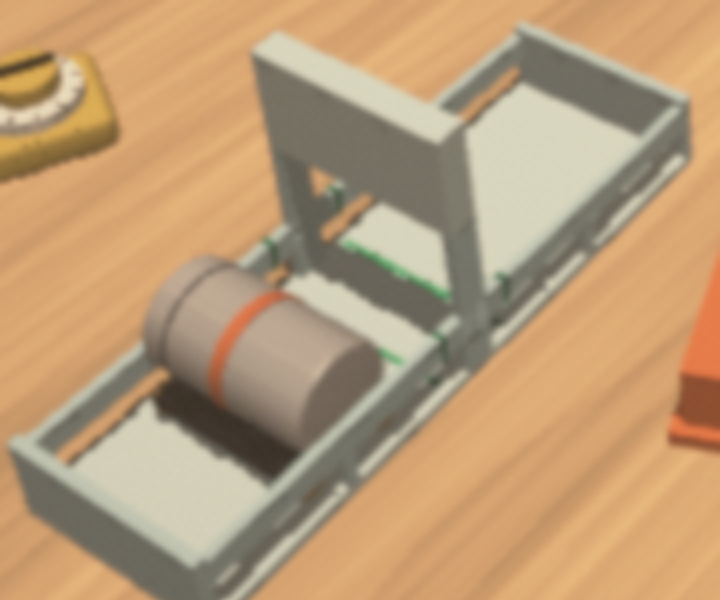

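Picture a (top, ×5): the bar's top face runs from (272,55)-(306,55) to (277,270)-(313,270). The tray corners are (38,100), (640,58), (652,262) and (48,298). Picture b (side, ×4): the bar's top corners are (253,52), (278,32), (467,122) and (444,145).

Run:
```python
from h import *
ct,cs=cam('top'),cam('side')
A=lambda p:(np.array(p)+.5)/5-.5+[125,200]
B=lambda p:(np.array(p)+.5)/4-.5+[110,285]
# order: far(+x)/left(+y), far/right, near/right, near/left
ta=[(272,55),(306,55),(313,270),(277,270)]; sb=[(253,52),(278,32),(467,122),(444,145)]
P=[]
for a,b in zip(ta,sb):
    p,g=tri(ct,A(a),cs,B(b)); P.append(p); print('bar',p.round(4),round(g,4))
P=np.array(P);print('ctr',P.mean(0).round(4)); d=(P[2]+P[3]-P[0]-P[1])/2; print('len',np.linalg.norm(d),'yaw x axis',np.degrees(np.arctan2(-d[1],-d[0])))
w=[onz(ct,A(p),.137) for p in ta]; print(np.round(w,4),np.mean(w,axis=0))
tr=np.array([onz(ct,A(p),.042) for p in[(38,98),(648,56),(654,262),(46,298)]]); print(tr.round(4),tr.mean(0),np.linalg.norm(np.diff(tr,axis=0),axis=1))
y=(tr[0]+tr[3]-tr[1]-tr[2]); print('yaw of y',np.degrees(np.arctan2(y[1],y[0])))
# end-stop corner check of height: near-left, near-right
for a,b in [((38,98),(12,442)),((46,298),(200,565)),((654,262),(688,100)),((648,56),(522,28))]:
    p,g=tri(ct,A(a),cs,B(b)); print('end',p.round(4),round(g,4))
# tin orange strap
T=cv2.imread('pics/top0.png');h=cv2.cvtColor(T,cv2.COLOR_BGR2HSV);m=cv2.inRange(h,(3,120,90),(15,255,255));k=m[215:255,150:182]
v,u=np.nonzero(k); pt=(u.mean()+150,v.mean()+215); print(pt,onz(ct,pt,.069))
S=cv2.imread('pics/side0.png');h=cv2.cvtColor(S,cv2.COLOR_BGR2HSV);m=cv2.inRange(h,(45,70,20),(90,255,200));v,u=np.nonzero(m[220:300,310:400]);ps=(u.mean()+310,v.mean()+220)
print('stand tri',tri(ct,(350.85,252.72),cs,ps))
```

```text
bar [0.5768 0.2307 0.1351] 0.0015
bar [0.5775 0.2152 0.1351] 0.0006
bar [0.4734 0.2092 0.1352] 0.0012
bar [0.4723 0.2252 0.1355] 0.0042
ctr [0.525  0.2201 0.1352]
len 0.10451978056580799 yaw x axis 3.16979542645706
[[0.5771 0.2307 0.137 ]
 [0.577  0.2145 0.137 ]
 [0.4737 0.2091 0.137 ]
 [0.4738 0.2262 0.137 ]] [0.52540553 0.22011196 0.137     ]
[[0.5684 0.3786 0.042 ]
 [0.5897 0.0622 0.042 ]
 [0.4818 0.0584 0.042 ]
 [0.4644 0.3714 0.042 ]] [0.52606158 0.21762385 0.042     ] [0.31704707 0.10797885 0.31349747]
yaw of y 93.51263465108353
end [0.5679 0.3783 0.041 ] 0.0017
end [0.4638 0.3713 0.0405] 0.0018
end [0.4833 0.06   0.0362] 0.0031
end [0.5912 0.0635 0.0312] 0.0001
(np.float64(165.2), np.float64(235.95555555555555)) [0.52201582 0.2836844  0.069     ]
stand tri (array([ 0.47485377, -0.19288445,  0.03638832]), np.float64(0.009997468918991241))
```

Measurements: the tray centre is at (0.5255, 0.2195) with yaw about 3.3°, and the bar top triangulates to 0.135, against 0.137 from the text. The cradle is at about +0.063. The stand is at (0.479, -0.190) with yaw about 16.5°. Next I'll move over the tray at the current height.

Call:
{"method": "servo_tool", "body": {
  "increments": [
    [0.78,-0.89,0.04,0,0,0],
    [0.78,-0.89,0.04,0,0,0],
    [0.78,-0.89,0.04,0,0,0]
  ],
  "jaw": 1,
  "newtons": 40
}}

```text
time: 0.4
ee_pos: [0.1955, -0.4065, 0.235]
orientation: [-3.118, -0.37, -0.0]
wrist_force: [1.6, -0.1, -0.1]
gripper_width: 0.999
finger_force: 0.0
```

Call:
{"method": "servo_tool", "body": {
  "increments": [
    [0.78,-0.89,0,0,0,0],
    [0.78,-0.89,0,0,0,0],
    [0.78,-0.89,0,0,0,0]
  ]
}}

```text
time: 0.7
ee_pos: [0.2613, -0.2805, 0.2355]
orientation: [-3.119, -0.371, -0.0]
wrist_force: [0.3, -0.1, 0.3]
gripper_width: 0.998
finger_force: 0.0
```

Call:
{"method": "servo_tool", "body": {
  "increments": [
    [0.78,-0.89,0,0,0,0],
    [0.78,-0.89,0,0,0,0],
    [0.78,-0.89,0,0,0,0]
  ]
}}

```text
time: 1.0
ee_pos: [0.3271, -0.1549, 0.2358]
orientation: [-3.119, -0.371, -0.0]
wrist_force: [1.2, -0.9, -0.2]
gripper_width: 1.001
finger_force: 0.0
```

Call:
{"method": "servo_tool", "body": {
  "increments": [
    [0.78,-0.89,0,0,0,0],
    [0.78,-0.89,0,0,0,0],
    [0.78,-0.89,0,0,0,0]
  ]
}}

```text
time: 1.3
ee_pos: [0.3931, -0.0291, 0.2358]
orientation: [-3.119, -0.372, -0.0]
wrist_force: [0.3, -1.2, 0.7]
gripper_width: 1.0
finger_force: 0.0
```

Call:
{"method": "servo_tool", "body": {
  "increments": [
    [0.78,-0.88,0,0,0,0],
    [0.78,-0.88,0,0,0,0],
    [0.78,-0.88,0,0,0,0]
  ]
}}

```text
time: 1.6
ee_pos: [0.4595, 0.0957, 0.2356]
orientation: [-3.119, -0.373, 0.0]
wrist_force: [0.5, -1.3, -0.2]
gripper_width: 1.002
finger_force: 0.0
```

Call:
{"method": "servo_tool", "body": {
  "increments": [
    [0.78,-0.87,0,0,0,0.029],
    [0.78,-0.87,0,0,0,0.029],
    [0.78,-0.87,0,0,0,0.029],
    [0.78,-0.87,0,0,0,0.029],
    [0.78,-0.87,0,0,0,0.029],
    [0.78,-0.87,0,0,0,0.029]
  ]
}}

```text
time: 2.2
ee_pos: [0.5247, 0.2156, 0.2355]
orientation: [3.14, 0.085, -0.002]
wrist_force: [0.3, -0.1, -0.5]
gripper_width: 1.0
finger_force: 0.0
```

Run:
```python
from h import *
s=robot.read_state();print(s['ee_pos'],s['orientation'],s['q'],s['moment'],s['wrist_force'])
c,im=snap('wrist','w1.png');print(c[3])
for n,P in dict(bar1=(.577,.2225,.137),bar2=(.4735,.2175,.137),stand=(.479,-.19,.04)).items(): print(n,proj(c,P))
```

```text
[0.52472411 0.21558401 0.23546677] [ 3.13973689e+00  8.52161744e-02 -2.16842542e-03] [ 1.93531829e-01  2.93963967e-01  1.49971439e+00 -4.71964026e-04
  1.34939176e+00  1.71016310e+00] [ 0.00979082  0.00087802 -0.00707628] [ 0.27355377 -0.08846501 -0.54793452]
{'fov_y': 69.62665607108964, 'cx': 317.24406845290713, 'cy': 235.6629242653853, 'rvec': array([-2.13450449,  2.02349146,  0.26393482]), 'tvec': array([0.18679064, 0.48836263, 0.52132571])}
bar1 [310.68266056 170.71347731]
bar2 [310.64473936 307.97815578]
stand [700.13615354 279.61806459]
```

View pics/w1.png

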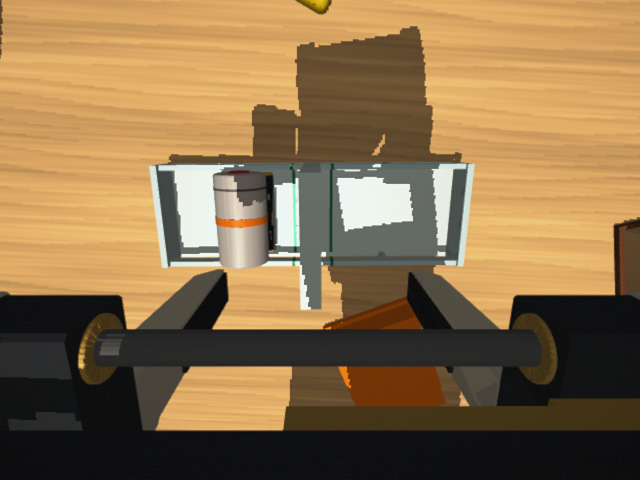

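The wrist view shows the bar at column 311, matching my projection, and the tin at (242,220). I'll descend, then close.

Call:
{"method": "servo_tool", "body": {
  "increments": [
    [0.01,-0.036,0.3,0,0,0],
    [0.01,-0.036,0.6,0,0,0],
    [0.01,-0.036,0.8,0,0,0],
    [0.01,-0.036,0.95,0,0,0],
    [0.01,-0.036,1.0,0,0,0],
    [0.01,-0.036,1.0,0,0,0],
    [0.01,-0.036,1.0,0,0,0]
  ]
}}

```text
time: 2.95
ee_pos: [0.5272, 0.2204, 0.1171]
orientation: [-3.14, -0.084, -0.003]
wrist_force: [0.2, -0.2, 1.1]
gripper_width: 1.001
finger_force: 0.0
```

Call:
{"method": "servo_tool", "body": {
  "increments": [
    [0,0,0,0,0,0],
    [0,0,0,0,0,0],
    [0,0,0,0,0,0],
    [0,0,0,0,0,0],
    [0,0,0,0,0,0],
    [0,0,0,0,0,0],
    [0,0,0,0,0,0],
    [0,0,0,0,0,0],
    [0,0,0,0,0,0],
    [0,0,0,0,0,0]
  ],
  "jaw": -1,
  "newtons": 40
}}

```text
time: 3.95
ee_pos: [0.5265, 0.2209, 0.1158]
orientation: [3.14, 0.086, -0.0]
wrist_force: [-0.1, 0.3, -0.5]
gripper_width: 0.19
finger_force: 0.0
```

Run:
```python
from h import *
s=robot.read_state();print(s['ee_pos'],s['orientation'],s['q'],s['moment'],s['wrist_force'],s['gripper_width'])
c,im=snap('wrist','w2.png');c2,im2=snap('side','s2.png')
cv2.imwrite('pics/w2s.png',cv2.resize(np.hstack([im,im2])[:,:,::-1],(800,300)))
```

```text
[0.52645025 0.22089218 0.11582356] [ 3.14041681e+00  8.57312720e-02 -1.02531456e-04] [2.01960183e-01 4.06662266e-01 1.64919571e+00 6.30424434e-06
 1.08579997e+00 1.71816847e+00] [0.04074155 0.00921229 0.03351326] [-0.10852996  0.34110927 -0.49217238] 0.19001961896542316
```

View pics/w2s.png

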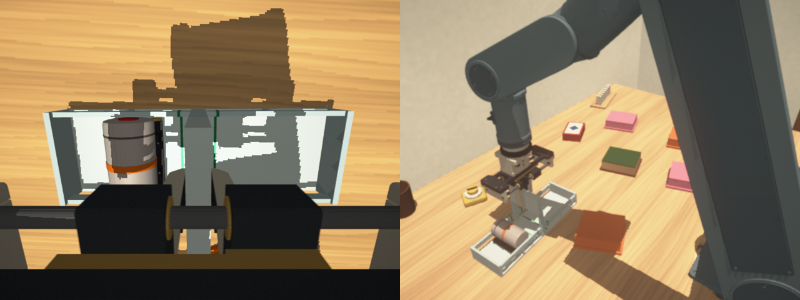

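The wrist view shows the fingers on either side of the bar and the tin at about (130,150) in the half-scale picture. The grip isn't closed yet, so I'll keep closing.

Call:
{"method": "servo_tool", "body": {
  "increments": [
    [0,0,0,0,0,0],
    [0,0,0,0,0,0],
    [0,0,0,0,0,0],
    [0,0,0,0,0,0],
    [0,0,0,0,0,0]
  ]
}}

```text
time: 4.55
ee_pos: [0.5265, 0.2209, 0.1158]
orientation: [-3.14, -0.086, 0.0]
wrist_force: [0.3, -0.6, -0.6]
gripper_width: 0.172
finger_force: 40.0
```

Run:
```python
from h import *
s=robot.read_state();print(s['ee_pos'],s['orientation'],s['moment'],s['wrist_force'],s['gripper_width'],s['finger_force'])
c,im=snap('wrist','w3.png')
K,Rm,t,m=c
q=R.from_rotvec(s['orientation']).as_matrix(); Rc=(Rm@q); tc=Rm@s['ee_pos']+t; print('cam in tool: R',Rc.round(3).tolist(),'t',tc.round(4))
for r in (215,245,260,275,290):
    print(r,[tuple(im[r,u]) if 0 else '%d,%d,%d'%tuple(im[r,u]) for u in range(80,560,14)])
for nm,P in dict(tinfar=(.045,.063,.044),tinfar_top=(.045,.063,.069),g1=(.047,.02,.038),g2=(.047,-.02,.038)).items():
    # tray frame -> world using TCP as (0,0,.1145)
    Rz=R.from_euler('z',3.2,degrees=True).as_matrix(); print(nm,proj(c,Rz@np.array(P)+[s['ee_pos'][0],s['ee_pos'][1],0]))
```

```text
[0.52645294 0.22090324 0.11583348] [-3.14040168e+00 -8.57978210e-02  6.44737342e-05] [ 0.03163235 -0.05374786  0.19795347] [ 0.30487969 -0.58932898 -0.63272311] 0.1724835040006672 39.997655153274536
cam in tool: R [[-0.001, 1.0, 0.0], [-0.967, -0.001, -0.256], [-0.256, -0.001, 0.967]] t [-0.0003  0.0313  0.1561]
215 ['217,231,225', '68,75,73', '69,76,72', '241,247,237', '240,245,237', '242,246,239', '193,202,186', '94,88,81', '95,89,81', '94,88,82', '93,87,81', '141,132,121', '28,27,26', '109,115,108', '246,252,250', '0,59,29', '109,114,109', '110,116,110', '110,116,110', '75,95,82', '110,116,108', '109,114,108', '178,191,177', '246,250,243', '245,249,242', '108,114,108', '108,114,108', '107,115,108', '107,113,107', '236,242,233', '235,241,232', '233,239,230', '77,85,82', '71,79,76', '212,228,222']
245 ['232,219,179', '68,76,73', '68,76,74', '99,104,99', '240,244,236', '242,246,238', '244,247,240', '95,89,81', '94,89,81', '95,89,83', '93,87,80', '86,81,75', '71,67,62', '68,73,69', '244,250,249', '145,251,203', '108,114,107', '108,114,108', '109,114,109', '174,199,181', '245,250,247',
[... 1128 characters left out ...]
33,240,231', '79,86,84', '78,86,83', '215,231,225', '234,187,113']
290 ['232,182,111', '218,231,226', '68,75,73', '69,76,73', '238,243,235', '239,244,236', '243,247,238', '183,170,156', '214,199,182', '226,214,195', '199,185,169', '162,151,137', '86,81,74', '55,52,51', '87,83,71', '87,82,70', '108,114,108', '107,114,107', '109,114,108', '88,83,71', '89,84,72', '107,112,106', '106,112,106', '108,114,106', '106,113,106', '107,113,107', '108,114,107', '107,112,106', '107,113,106', '237,242,234', '151,159,147', '78,85,83', '78,86,83', '214,229,223', '234,187,113']
tinfar [215.02675595 186.65558952]
tinfar_top [202.00663373 192.02831048]
g1 [285.11850082 182.24571047]
g2 [348.0511158 182.117318 ]
```

```bash
cat > m.py <<'E'
from h import *
RC=R.from_matrix(np.array([[0,1,0],[-.967,0,-.2555],[-.2555,0,.967]])).as_matrix(); TC=np.array([-.0003,.0313,.1561])
def tcol(y,K):
    a=np.linspace(0,2*np.pi,120); X=np.c_[.03+0*a,y+.025*np.cos(a),.044+.025*np.sin(a)]
    T=np.c_[X[:,0],-X[:,1],.1145-X[:,2]]; p=(RC@T.T).T+TC; p=p@K.T; u=p[:,0]/p[:,2]; return u.min(),u.max()
def where():
    s=robot.read_state(); c=cam('wrist'); im=robot.read_camera('wrist').astype(int)
    r,g,b=[im[205:255,:,i] for i in range(3)]
    m=(r-g>=2)&(g-b>=2)&(r-b>=5)&(r-b<40)&(r>60); n=m.sum(0)>15
    k=np.flatnonzero(n); k=k[(k>110)&(k<540)]
    ys=np.linspace(-.12,.12,481); e=np.array([tcol(y,c[0]) for y in ys])
    L=np.interp(k.min(),e[:,0][::-1],ys[::-1]); Rr=np.interp(k.max()+1,e[:,1][::-1],ys[::-1])
    rot=R.from_rotvec(s['orientation']).as_matrix()
    print('t %.2f cols %d-%d tin L/R %.4f %.4f mean %.4f'%(s['time'],k.min(),k.max(),L,Rr,(L+Rr)/2),'pos',s['ee_pos'].round(4),'tilt(yup) %.4f rollx %.4f yaw %.2f'%(-rot[2,1],rot[2,0],np.degrees(np.arctan2(rot[1,0],rot[0,0]))),'M',(rot.T@s['moment']).round(3),'F',s['wrist_force'].round(2),s['finger_force'].round(1))
    return im
E
python3 -c "
from m import *
where()"
```

```text
Traceback (most recent call last):
  File "m.py", line 14, in where
    print('t %.2f cols %d-%d tin L/R %.4f %.4f mean %.4f'%(s['time'],k.min(),k.max(),L,Rr,(L+Rr)/2),'pos',s['ee_pos'].round(4),'tilt(yup) %.4f rollx %.4f yaw %.2f'%(-rot[2,1],rot[2,0],np.degrees(np.arctan2(rot[1,0],rot[0,0]))),'M',(rot.T@s['moment']).round(3),'F',s['wrist_force'].round(2),s['finger_force'].round(1))
                                                                                                                                                                                                                                                                                                  ^^^^^^^^^^^^^^^^^^^^^^^
AttributeError: 'float' object has no attribute 'round'
```

Call:
{"method": "servo_tool", "body": {
  "increments": [
    [0,0,-0.02,0,0,0],
    [0,0,-0.06,0,0,0],
    [0,0,-0.14,0,0,0],
    [0,0,-0.24,0,0,0],
    [0,0,-0.32,0,0,0],
    [0,0,-0.35,0,0,0]
  ]
}}

```text
time: 5.25
ee_pos: [0.5275, 0.2211, 0.1599]
orientation: [-3.14, -0.086, -0.005]
wrist_force: [-0.5, -0.3, -8.0]
gripper_width: 0.168
finger_force: 40.0
```

```bash
python3 -c "
from m import *
where();im=where()
cv2.imwrite('pics/w4.png',im[:,:,::-1])"
```

```text
Traceback (most recent call last):
  File "m.py", line 14, in where
    print('t %.2f cols %d-%d tin L/R %.4f %.4f mean %.4f'%(s['time'],k.min(),k.max(),L,Rr,(L+Rr)/2),'pos',s['ee_pos'].round(4),'tilt(yup) %.4f rollx %.4f yaw %.2f'%(-rot[2,1],rot[2,0],np.degrees(np.arctan2(rot[1,0],rot[0,0]))),'M',(rot.T@s['moment']).round(3),'F',s['wrist_force'].round(2),s['finger_force'].round(1))
                                                                                                                                                                                                                                                                                                  ^^^^^^^^^^^^^^^^^^^^^^^
AttributeError: 'float' object has no attribute 'round'
```

```bash
sed -i "s/,s\['finger_force'\].round(1))/)/" m.py; python3 -c "
from m import *
where();im=where()"
```

```text
t 5.30 cols 166-259 tin L/R 0.0675 0.0609 mean 0.0642 pos [0.5274 0.2211 0.1599] tilt(yup) 0.0005 rollx 0.0031 yaw 3.13 M [-0.199 -0.041 -0.013] F [ 0.34 -0.35 -8.11]
t 5.35 cols 165-259 tin L/R 0.0681 0.0609 mean 0.0645 pos [0.527 0.221 0.159] tilt(yup) 0.0003 rollx 0.0021 yaw 3.13 M [-0.225  0.014 -0.009] F [-0.14 -0.03 -7.82]
```

The tin is at rest at +0.064 and the tray is level. A short tilt pulse with its counter-pulse should bring it to the middle.

Call:
{"method": "servo_tool", "body": {
  "increments": [
    [0,0,0,0.002,0,0],
    [0,0,0,0.002,0,0],
    [0,0,0,0.002,0,0],
    [0,0,0,0.002,0,0],
    [0,0,0,0.002,0,0],
    [0,0,0,0.002,0,0],
    [0,0,0,0.002,0,0],
    [0,0,0,0.002,0,0],
    [0,0,0,0.002,0,0],
    [0,0,0,-0.002,0,0],
    [0,0,0,-0.002,0,0],
    [0,0,0,-0.002,0,0],
    [0,0,0,-0.002,0,0],
    [0,0,0,-0.002,0,0],
    [0,0,0,-0.002,0,0],
    [0,0,0,0,0,0]
  ]
}}

```text
time: 7.0
ee_pos: [0.5264, 0.2211, 0.1578]
orientation: [-3.14, -0.086, 0.0]
wrist_force: [0.1, -0.3, -7.3]
gripper_width: 0.165
finger_force: 40.0
```

```bash
python3 -c "
from m import *
where();where();im=where()"
```

```text
t 7.00 cols 260-295 tin L/R 0.0103 0.0381 mean 0.0242 pos [0.5264 0.2211 0.1578] tilt(yup) 0.0005 rollx -0.0000 yaw 3.15 M [ 0.011  0.066 -0.021] F [ 0.14 -0.27 -7.29]
t 7.05 cols 259-295 tin L/R 0.0109 0.0381 mean 0.0245 pos [0.5265 0.2208 0.1579] tilt(yup) 0.0013 rollx -0.0000 yaw 3.13 M [ 0.093 -0.042 -0.021] F [-0.17  0.73 -8.51]
t 7.10 cols 258-295 tin L/R 0.0115 0.0381 mean 0.0248 pos [0.5265 0.2207 0.1579] tilt(yup) 0.0006 rollx -0.0000 yaw 3.11 M [-0.068 -0.002 -0.01 ] F [-0.05  0.01 -8.42]
```

```bash
python3 -c "
from m import *
im=where()
cv2.imwrite('pics/w5.png',im[:,:,::-1])"
```

```text
t 7.15 cols 257-295 tin L/R 0.0122 0.0381 mean 0.0251 pos [0.5265 0.2206 0.1579] tilt(yup) 0.0002 rollx 0.0000 yaw 3.10 M [-0.061  0.078 -0.005] F [-0.62  0.27 -8.18][ WARN:0@1.118] global loadsave.cpp:1063 imwrite_ Unsupported depth image for selected encoder is fallbacked to CV_8U.
```

View pics/w5.png

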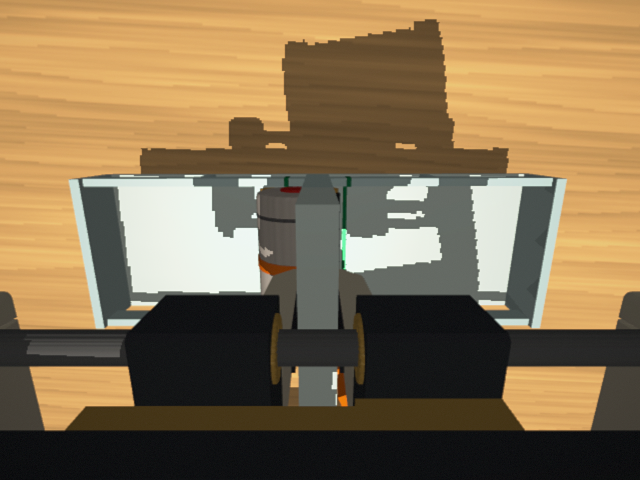

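The tin's left edge is at column 257 and its right edge is hidden by the bar, which spans columns 295–340. The tin sits about 12 mm to the + side and is slowing. One more reading before the carry.

Call:
{"method": "servo_tool", "body": {
  "increments": [
    [0,0,0,0.0002,0,0],
    [0,0,0,0.0003,0,0],
    [0,0,0,0.0003,0,0],
    [0,0,0,0,0,0]
  ]
}}

```text
time: 7.6
ee_pos: [0.5265, 0.2209, 0.1579]
orientation: [3.14, 0.086, 0.0]
wrist_force: [0.9, -0.4, -8.3]
gripper_width: 0.17
finger_force: 40.0
```

```bash
python3 -c "
from m import *
where();where();where()"
```

```text
t 7.60 cols 257-295 tin L/R 0.0122 0.0381 mean 0.0251 pos [0.5265 0.2209 0.1579] tilt(yup) -0.0000 rollx 0.0000 yaw 3.13 M [ 0.024 -0.074  0.034] F [ 0.89 -0.43 -8.27]
t 7.65 cols 257-295 tin L/R 0.0122 0.0381 mean 0.0251 pos [0.5264 0.2209 0.1578] tilt(yup) -0.0002 rollx -0.0001 yaw 3.13 M [ 0.029 -0.012 -0.085] F [-0.06 -0.16 -8.94]
t 7.70 cols 257-295 tin L/R 0.0122 0.0381 mean 0.0251 pos [0.5265 0.2209 0.1579] tilt(yup) -0.0001 rollx 0.0000 yaw 3.13 M [-0.042 -0.012 -0.037] F [ 0.3  -0.38 -8.02]
```

The tin is at rest at about +0.01. Now the gentle carry, with a small compensating tilt while accelerating.

Call:
{"method": "servo_tool", "body": {
  "increments": [
    [0,0.001,0,0.0005,0,0],
    [-0.001,0.005,-0.01,0.0005,0,0],
    [-0.002,0.011,-0.02,0.0005,0,0],
    [-0.003,0.02,-0.03,0.0005,0,0],
    [-0.005,0.031,-0.04,0.0005,0,0],
    [-0.008,0.044,-0.05,0.0005,0,0],
    [-0.01,0.06,-0.06,0.0005,0,0],
    [-0.014,0.079,-0.07,0.0005,0,0],
    [-0.017,0.1,-0.08,0.0005,0,0],
    [-0.021,0.123,-0.09,0.0005,0,0],
    [-0.025,0.149,-0.1,0.0005,0,0],
    [-0.03,0.177,-0.11,0.0005,0,0],
    [-0.036,0.208,-0.12,0.0005,0,0],
    [-0.041,0.241,-0.13,0.0005,0,0],
    [-0.047,0.277,-0.14,0.0005,0,0],
    [-0.054,0.315,-0.15,0.0005,0,0],
    [-0.061,0.356,-0.16,0.0005,0,0],
    [-0.068,0.399,-0.17,0.0005,0,0],
    [-0.076,0.445,-0.18,0.0005,0,0],
    [-0.084,0.493,-0.19,0,0,0]
  ]
}}

```text
time: 9.75
ee_pos: [0.5196, 0.1607, 0.1808]
orientation: [3.14, 0.086, 0.0]
wrist_force: [-0.1, -0.1, -7.8]
gripper_width: 0.168
finger_force: 40.0
```

Call:
{"method": "servo_tool", "body": {
  "increments": [
    [-0.008,0.049,-0.01,0,0,-0.001],
    [-0.017,0.099,-0.02,0,0,-0.002],
    [-0.025,0.148,-0.03,0,0,-0.003],
    [-0.034,0.197,-0.04,0,0,-0.004],
    [-0.042,0.246,-0.05,0,0,-0.005],
    [-0.051,0.296,-0.06,0,0,-0.006],
    [-0.059,0.345,-0.07,0,0,-0.007],
    [-0.067,0.394,-0.08,0,0,-0.008],
    [-0.076,0.444,-0.09,0,0,-0.009],
    [-0.084,0.493,-0.1,0,0,-0.01],
    [-0.093,0.542,-0.11,0,0,-0.011],
    [-0.101,0.591,-0.12,0,0,-0.012],
    [-0.11,0.641,-0.13,0,0,-0.013],
    [-0.118,0.69,-0.14,0,0,-0.014],
    [-0.126,0.739,-0.15,0,0,-0.015],
    [-0.135,0.789,-0.16,0,0,-0.016],
    [-0.143,0.838,-0.17,0,0,-0.017],
    [-0.152,0.887,-0.18,0,0,-0.018],
    [-0.16,0.936,-0.19,0,0,-0.018],
    [-0.169,0.986,-0.19,0,0,-0.018]
  ]
}}

```text
time: 11.75
ee_pos: [0.5059, 0.0415, 0.2037]
orientation: [3.131, 0.263, 0.001]
wrist_force: [0.0, 0.8, -8.4]
gripper_width: 0.172
finger_force: 40.0
```

```bash
python3 -c "
from m import *
where()"
```

```text
t 11.75 cols 255-295 tin L/R 0.0134 0.0381 mean 0.0257 pos [0.5059 0.0415 0.2037] tilt(yup) -0.0001 rollx 0.0004 yaw 9.61 M [-0.059  0.03  -0.061] F [ 0.04  0.85 -8.45]
```

Call:
{"method": "servo_tool", "body": {
  "increments": [
    [-0.014,0.048,0,0,0,-0.001],
    [-0.028,0.096,0,0,0,-0.002],
    [-0.042,0.144,0,0,0,-0.003],
    [-0.056,0.192,0,0,0,-0.004],
    [-0.07,0.24,0,0,0,-0.005],
    [-0.084,0.288,0,0,0,-0.006],
    [-0.098,0.336,0,0,0,-0.007],
    [-0.112,0.384,0,0,0,-0.008],
    [-0.126,0.432,0,0,0,-0.009],
    [-0.14,0.48,0,0,0,-0.01],
    [-0.154,0.528,0,0,0,-0.011],
    [-0.168,0.576,0,0,0,-0.012],
    [-0.182,0.624,0,0,0,-0.013],
    [-0.196,0.672,0,0,0,-0.014],
    [-0.21,0.72,0,0,0,-0.015],
    [-0.224,0.768,0,0,0,-0.016],
    [-0.238,0.816,0,0,0,-0.017],
    [-0.252,0.864,0,0,0,-0.018],
    [-0.266,0.912,0,0,0,-0.019],
    [-0.28,0.96,0,0,0,-0.019]
  ]
}}

```text
time: 13.8
ee_pos: [0.4919, -0.0777, 0.2035]
orientation: [3.109, 0.45, 0.0]
wrist_force: [-0.1, -0.5, -7.9]
gripper_width: 0.167
finger_force: 40.0
```

```bash
python3 -c "
from h import *
s=robot.read_state();rot=R.from_rotvec(s['orientation']).as_matrix();d=rot.T@(np.array([.479,-.19,s['ee_pos'][2]])-s['ee_pos']);print(s['time'],s['ee_pos'],np.degrees(np.arctan2(rot[1,0],rot[0,0])),d/.12,(rot.T@s['moment']))"
```

```text
13.8 [ 0.49186309 -0.0776657   0.20346117] 16.462954008006076 [-3.68089690e-01  8.67363376e-01  7.42853047e-06] [-0.05940378 -0.02024383 -0.04904428]
```

Call:
{"method": "servo_tool", "body": {
  "increments": [
    [-0.019,0.046,0,0,0,0],
    [-0.039,0.091,0,0,0,0],
    [-0.058,0.137,0,0,0,0],
    [-0.077,0.183,0,0,0,0],
    [-0.097,0.228,0,0,0,0],
    [-0.116,0.274,0,0,0,0],
    [-0.136,0.319,0,0,0,0],
    [-0.155,0.365,0,0,0,0],
    [-0.174,0.411,0,0,0,0],
    [-0.193,0.455,0,0,0,0],
    [-0.211,0.497,0,0,0,0],
    [-0.228,0.537,0,0,0,0],
    [-0.244,0.575,0,0,0,0],
    [-0.259,0.61,0,0,0,0],
    [-0.273,0.643,0,0,0,0],
    [-0.286,0.674,0,0,0,0],
    [-0.298,0.703,0,0,0,0],
    [-0.309,0.729,0,0,0,0],
    [-0.32,0.753,0,0,0,0],
    [-0.329,0.775,0,0,0,0]
  ]
}}

```text
time: 15.8
ee_pos: [0.4804, -0.1778, 0.2034]
orientation: [-3.109, -0.449, 0.0]
wrist_force: [-0.1, -0.8, -7.7]
gripper_width: 0.169
finger_force: 40.0
```

Call:
{"method": "servo_tool", "body": {
  "increments": [
    [-0.008,0.019,0,0,0,0],
    [-0.015,0.037,0,0,0,0],
    [-0.022,0.051,0,0,0,0],
    [-0.027,0.064,0,0,0,0],
    [-0.031,0.074,0,0,0,0],
    [-0.035,0.082,0,0,0,0],
    [-0.037,0.088,0,0,0,0],
    [-0.039,0.091,0,0,0,0],
    [-0.039,0.092,0,0,0,0],
    [-0.039,0.092,0,0,0,0]
  ]
}}

```text
time: 16.8
ee_pos: [0.479, -0.1894, 0.2034]
orientation: [-3.109, -0.449, 0.0]
wrist_force: [-0.9, 0.4, -8.3]
gripper_width: 0.171
finger_force: 40.0
```

```bash
python3 -c "
from m import *
where();im=where()
c,im2=snap('side','s6.png'); c,im3=snap('top','t6.png')
cv2.imwrite('pics/c6.png',cv2.resize(np.vstack([np.hstack([im.astype(np.uint8),im2]),np.hstack([im3,im3])])[:,:,::-1],(800,600)))"
```

```text
t 16.80 cols 272-349 tin L/R 0.0029 0.0042 mean 0.0036 pos [ 0.479  -0.1894  0.2034] tilt(yup) 0.0001 rollx -0.0000 yaw 16.45 M [-0.053  0.003 -0.033] F [-0.93  0.4  -8.31]
t 16.85 cols 272-349 tin L/R 0.0029 0.0042 mean 0.0036 pos [ 0.479  -0.1894  0.2035] tilt(yup) 0.0000 rollx 0.0000 yaw 16.45 M [ 0.008 -0.009  0.024] F [ 0.77 -0.26 -7.51]
```

View pics/c6.png

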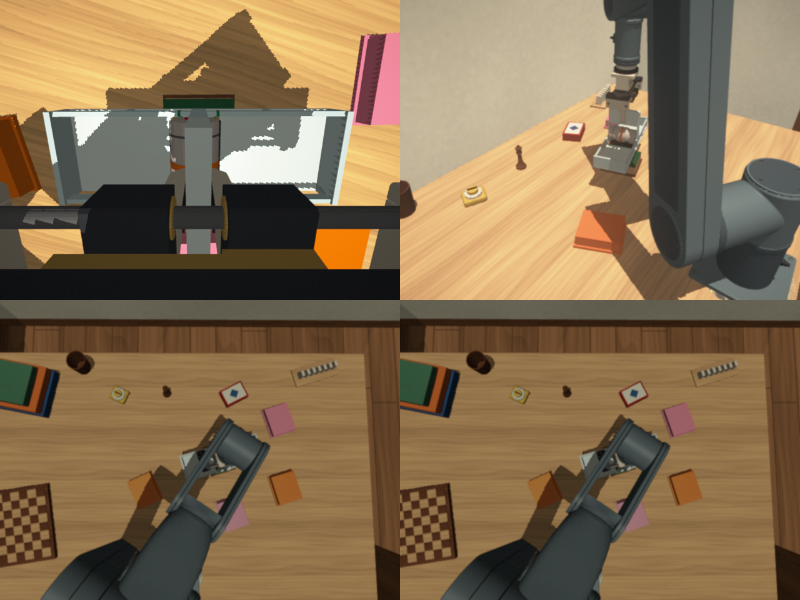

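The wrist view shows the tin under the bar at +0.004 and at rest. The stand's far edge shows beyond the rail, at about (163–235, 97–108) in the reduced picture. I'll check the stand against that edge, then hold for 5 s.

Run:
```python
from m import *
im=where(); c=cam('wrist')
Rz=R.from_euler('z',16.5,degrees=True).as_matrix()
for P in[(.06,.05,.04),(.06,-.05,.04),(.065,.055,0),(.065,-.055,0)]: print(P,proj(c,Rz@np.array(P)+[.479,-.19,0]))
h=cv2.cvtColor(im.astype(np.uint8),cv2.COLOR_RGB2HSV);m=cv2.inRange(h,(45,90,15),(90,255,255));m[:130]=0;m[176:]=0
n,l,st,ce=cv2.connectedComponentsWithStats(m);i=1+np.argmax(st[1:,4]);print(st[i])
w=l==i
for r in range(st[i][1],st[i][1]+st[i][3],4):
    k=np.flatnonzero(w[r]);print(r,k.min(),k.max(),[onz(c,(u,r),.04).round(4) for u in(k.min(),k.max()+1)])
```

```text
t 17.00 cols 272-350 tin L/R 0.0029 0.0036 mean 0.0033 pos [ 0.479  -0.1894  0.2035] tilt(yup) 0.0001 rollx -0.0000 yaw 16.45 M [0.002 0.005 0.005] F [ 0.87  0.09 -8.27]
(0.06, 0.05, 0.04) [259.80838303 156.86893548]
(0.06, -0.05, 0.04) [375.29229574 156.6684488 ]
(0.065, 0.055, 0) [261.06626603 150.19060768]
(0.065, -0.055, 0) [373.97146041 149.99308872]
[ 261  158  114   15 1632]
158 326 374 [array([ 0.5376, -0.1803,  0.04  ]), array([ 0.5496, -0.221 ,  0.04  ])]
162 261 374 [array([ 0.5184, -0.1271,  0.04  ]), array([ 0.5464, -0.2221,  0.04  ])]
166 262 374 [array([ 0.5153, -0.1287,  0.04  ]), array([ 0.5431, -0.2232,  0.04  ])]
170 262 373 [array([ 0.512 , -0.1296,  0.04  ]), array([ 0.5396, -0.2235,  0.04  ])]
```

Call:
{"method": "servo_tool", "body": {
  "increments": [
    [0,0,0,0,0,0],
    [0,0,0,0,0,0],
    [0,0,0,0,0,0],
    [0,0,0,0,0,0],
    [0,0,0,0,0,0],
    [0,0,0,0,0,0],
    [0,0,0,0,0,0],
    [0,0,0,0,0,0],
    [0,0,0,0,0,0],
    [0,0,0,0,0,0],
    [0,0,0,0,0,0],
    [0,0,0,0,0,0],
    [0,0,0,0,0,0],
    [0,0,0,0,0,0],
    [0,0,0,0,0,0],
    [0,0,0,0,0,0],
    [0,0,0,0,0,0],
    [0,0,0,0,0,0],
    [0,0,0,0,0,0],
    [0,0,0,0,0,0]
  ]
}}

```text
time: 19.05
ee_pos: [0.479, -0.1895, 0.2035]
orientation: [3.109, 0.449, 0.0]
wrist_force: [0.2, -1.1, -8.7]
gripper_width: 0.171
finger_force: 40.0
```

Call:
{"method": "servo_tool", "body": {
  "increments": [
    [0,0,0,0,0,0],
    [0,0,0,0,0,0],
    [0,0,0,0,0,0],
    [0,0,0,0,0,0],
    [0,0,0,0,0,0],
    [0,0,0,0,0,0],
    [0,0,0,0,0,0],
    [0,0,0,0,0,0],
    [0,0,0,0,0,0],
    [0,0,0,0,0,0],
    [0,0,0,0,0,0],
    [0,0,0,0,0,0],
    [0,0,0,0,0,0],
    [0,0,0,0,0,0],
    [0,0,0,0,0,0],
    [0,0,0,0,0,0],
    [0,0,0,0,0,0],
    [0,0,0,0,0,0],
    [0,0,0,0,0,0],
    [0,0,0,0,0,0]
  ]
}}

```text
time: 21.05
ee_pos: [0.479, -0.1895, 0.2035]
orientation: [3.109, 0.449, 0.0]
wrist_force: [-0.4, 0.1, -8.5]
gripper_width: 0.171
finger_force: 40.0
```

Call:
{"method": "servo_tool", "body": {
  "increments": [
    [0,0,0,0,0,0],
    [0,0,0,0,0,0],
    [0,0,0,0,0,0],
    [0,0,0,0,0,0],
    [0,0,0,0,0,0],
    [0,0,0,0,0,0],
    [0,0,0,0,0,0],
    [0,0,0,0,0,0],
    [0,0,0,0,0,0],
    [0,0,0,0,0,0],
    [0,0,0,0,0,0],
    [0,0,0,0,0,0]
  ]
}}

```text
time: 22.25
ee_pos: [0.479, -0.1895, 0.2035]
orientation: [3.109, 0.449, 0.0]
wrist_force: [0.0, 0.8, -8.8]
gripper_width: 0.169
finger_force: 40.0
```

```bash
python3 -c "
from m import *
where();where()"
```

```text
t 22.25 cols 272-350 tin L/R 0.0029 0.0036 mean 0.0033 pos [ 0.479  -0.1895  0.2035] tilt(yup) -0.0000 rollx 0.0000 yaw 16.45 M [-0.009  0.012  0.044] F [ 0.03  0.85 -8.81]
t 22.30 cols 272-350 tin L/R 0.0029 0.0036 mean 0.0033 pos [ 0.479  -0.1895  0.2035] tilt(yup) 0.0000 rollx 0.0000 yaw 16.45 M [-0.022  0.032 -0.019] F [ 0.34 -0.29 -8.23]
```

The stand agrees with the prediction to within 1–2 px, and the tin was held for over 5 s. Now lowering.

Call:
{"method": "servo_tool", "body": {
  "increments": [
    [0,0,0.01,0,0,0],
    [0,0,0.03,0,0,0],
    [0,0,0.06,0,0,0],
    [0,0,0.09,0,0,0],
    [0,0,0.12,0,0,0],
    [0,0,0.15,0,0,0],
    [0,0,0.18,0,0,0],
    [0,0,0.21,0,0,0],
    [0,0,0.24,0,0,0],
    [0,0,0.27,0,0,0],
    [0,0,0.3,0,0,0],
    [0,0,0.325,0,0,0],
    [0,0,0.34,0,0,0],
    [0,0,0.35,0,0,0],
    [0,0,0.358,0,0,0],
    [0,0,0.364,0,0,0],
    [0,0,0.368,0,0,0],
    [0,0,0.372,0,0,0],
    [0,0,0.376,0,0,0],
    [0,0,0.38,0,0,0]
  ]
}}

```text
time: 24.35
ee_pos: [0.479, -0.1895, 0.1579]
orientation: [3.109, 0.449, -0.0]
wrist_force: [0.3, 0.6, -8.2]
gripper_width: 0.17
finger_force: 40.0
```

```bash
python3 -c "
from m import *
where();where()"
```

```text
t 24.35 cols 272-350 tin L/R 0.0029 0.0036 mean 0.0033 pos [ 0.479  -0.1895  0.1579] tilt(yup) -0.0000 rollx -0.0000 yaw 16.45 M [-0.018  0.065  0.008] F [ 0.3   0.65 -8.21]
t 24.40 cols 272-350 tin L/R 0.0029 0.0036 mean 0.0033 pos [ 0.479  -0.1895  0.1578] tilt(yup) 0.0000 rollx -0.0001 yaw 16.45 M [0.011 0.029 0.003] F [-0.74 -0.25 -8.89]
```

Call:
{"method": "servo_tool", "body": {
  "increments": [
    [0,0,0.002,0,0,0],
    [0,0,0.004,0,0,0],
    [0,0,0.006,0,0,0],
    [0,0,0.008,0,0,0],
    [0,0,0.01,0,0,0],
    [0,0,0.012,0,0,0],
    [0,0,0.012,0,0,0]
  ]
}}

```text
time: 25.15
ee_pos: [0.479, -0.1894, 0.1564]
orientation: [-3.109, -0.449, 0.0]
wrist_force: [-0.1, 0.8, -7.6]
gripper_width: 0.173
finger_force: 40.0
```

Call:
{"method": "servo_tool", "body": {
  "increments": [
    [0,0,0.001,0,0,0],
    [0,0,0.002,0,0,0],
    [0,0,0.003,0,0,0],
    [0,0,0.004,0,0,0],
    [0,0,0.005,0,0,0],
    [0,0,0.006,0,0,0],
    [0,0,0.006,0,0,0]
  ]
}}

```text
time: 25.85
ee_pos: [0.479, -0.1895, 0.1558]
orientation: [3.109, 0.449, 0.0]
wrist_force: [-0.8, -0.1, -6.6]
gripper_width: 0.168
finger_force: 40.0
```

Contact is just starting, so I'll go a little further in small steps.

Call:
{"method": "servo_tool", "body": {
  "increments": [
    [0,0,0.001,0,0,0],
    [0,0,0.002,0,0,0],
    [0,0,0.003,0,0,0],
    [0,0,0.004,0,0,0],
    [0,0,0.004,0,0,0]
  ]
}}

```text
time: 26.35
ee_pos: [0.4791, -0.1895, 0.1558]
orientation: [3.109, 0.449, 0.001]
wrist_force: [-4.0, 1.8, 2.3]
gripper_width: 0.172
finger_force: 40.0
```

```bash
python3 -c "
from m import *
where();where()"
```

```text
t 26.35 cols 272-350 tin L/R 0.0029 0.0036 mean 0.0033 pos [ 0.4791 -0.1895  0.1558] tilt(yup) -0.0004 rollx 0.0003 yaw 16.45 M [ 0.525 -0.45   0.005] F [-3.99  1.76  2.34]
t 26.40 cols 272-350 tin L/R 0.0029 0.0036 mean 0.0033 pos [ 0.4791 -0.1895  0.1558] tilt(yup) -0.0004 rollx 0.0003 yaw 16.45 M [ 0.549 -0.543  0.031] F [-3.64  2.39  3.25]
```

Call:
{"method": "servo_tool", "body": {
  "increments": [
    [0,0,-0.001,0,0,0],
    [0,0,-0.002,0,0,0],
    [0,0,-0.002,0,0,0]
  ]
}}

```text
time: 26.75
ee_pos: [0.4791, -0.1895, 0.1558]
orientation: [3.109, 0.449, 0.0]
wrist_force: [-3.0, 2.4, 5.6]
gripper_width: 0.17
finger_force: 40.0
```

Call:
{"method": "servo_tool", "body": {
  "increments": [
    [0,0,0,0,0,0],
    [0,0,0,0,0,0],
    [0,0,0,0,0,0],
    [0,0,0,0,0,0],
    [0,0,0,0,0,0],
    [0,0,0,0,0,0],
    [0,0,0,0,0,0],
    [0,0,0,0,0,0]
  ],
  "newtons": 10,
  "jaw": 0.2
}}

```text
time: 27.55
ee_pos: [0.4791, -0.1895, 0.1555]
orientation: [3.109, 0.449, 0.0]
wrist_force: [-0.1, 0.2, 0.6]
gripper_width: 0.603
finger_force: 0.0
```

```bash
python3 -c "
from m import *
where();where();print(robot.read_state()['gripper_width'])"
```

```text
t 27.55 cols 273-350 tin L/R 0.0023 0.0036 mean 0.0030 pos [ 0.4791 -0.1895  0.1555] tilt(yup) -0.0001 rollx 0.0001 yaw 16.45 M [0.017 0.076 0.031] F [-0.05  0.16  0.56]
t 27.60 cols 273-350 tin L/R 0.0023 0.0036 mean 0.0030 pos [ 0.4791 -0.1894  0.1555] tilt(yup) -0.0001 rollx 0.0001 yaw 16.45 M [-0.031 -0.002 -0.018] F [ 0.39 -0.1   1.59]
0.6024953776141404
```

The tray is released and the tin is steady. Retreating straight up.

Call:
{"method": "servo_tool", "body": {
  "increments": [
    [0,0,-0.05,0,0,0],
    [0,0,-0.15,0,0,0],
    [0,0,-0.3,0,0,0],
    [0,0,-0.5,0,0,0],
    [0,0,-0.7,0,0,0],
    [0,0,-0.85,0,0,0],
    [0,0,-0.95,0,0,0],
    [0,0,-1,0,0,0],
    [0,0,-1,0,0,0],
    [0,0,-1,0,0,0]
  ]
}}

```text
time: 28.65
ee_pos: [0.4787, -0.1893, 0.2748]
orientation: [-3.108, -0.449, 0.001]
wrist_force: [0.1, 0.1, -0.5]
gripper_width: 0.604
finger_force: 0.0
```

```bash
python3 -c "
from h import *
print(robot.read_state()['ee_pos'])
c,a=snap('wrist','w8.png');c,b=snap('side','s8.png')
cv2.imwrite('pics/c8.png',cv2.resize(np.hstack([a,b])[:,:,::-1],(800,300)))"
```

```text
[ 0.47870967 -0.18925998  0.27478324]
```

View pics/c8.png

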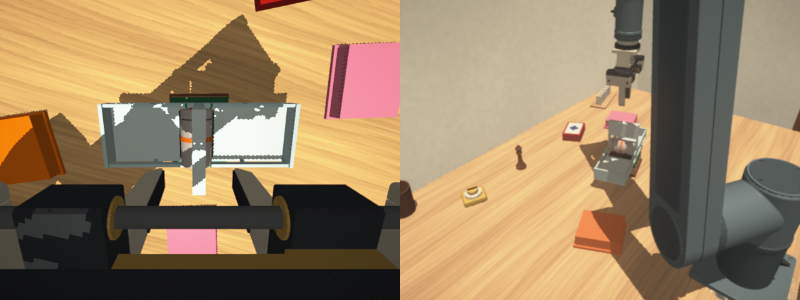

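The tray sits level on the stand with the tin under the bridge at (197,130), and the gripper is clear. Handing in.

```bash
python3 -c "
from bench import robot
print(robot.close_job())"
```

```text
the job is handed in; nothing more can be done
None
```

The job is handed in (the verdict wasn't shown): the tray was set down level on the green stand and released, with the tin at rest about 3 mm from the middle after being held there for over 5 seconds above the stand, at about 29 s of the 66 s allowed.

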